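Index the test dial and hold the bayonet plug turned in

TASK

Turn the round dial of the indexing fixture clockwise by its upright post until it clicks into its stop, so that the socket comes out from under the guard. Then stand the bayonet plug in that socket with its lugs through the slots, push it down against the spring, twist it clockwise about a quarter turn to the stop, and finish while still gripping it there, since it springs back if let go. Leave the two pairs of pliers and the battery where they lie.

Things in the scene. Friction and masses are not known exactly. Their poses are not given: they have to be found in the camera images.
- indexer: fixed grey base plate 270 x 270 x 10 mm carrying the dial; origin under its centre, on the dial's axis, z up. A fixed sheet guard stands at its -y side: an outer wall and a flat roof (top 78 mm above the table) over x -55..45 and y -130..-36 mm of this frame. A detent block 28 mm high stands at the rim toward (-x, +y).
- dial (a joint): angle of the aluminium dial (230 mm across, top 28 mm above the table) about the base's vertical axis, clockwise from above. Starts at 0 to 0.35 rad, socket under the guard; hard stop at 1.571 (socket at the base's -x side). Friction (under 1 N at the post) holds it where left; from 1.44 to 1.56 a spring ball must be ridden over (about 5 N at the post), which then keeps it at the stop.
- handle (a point): point on the upright black round post fixed on the dial, 22 mm across, standing 62 mm above the dial (top 90 mm above the table); the point is on its axis 73 mm above the table, 95 mm from the dial's axis, opposite the socket. The post does not spin.
- socket (a point): centre of the bayonet socket's mouth on the dial, 60 mm above the table, 70 mm from the dial's axis; z up, turns with the dial. Collar 72 mm across; bore 35 mm with two opposite slots 12 mm wide along this frame's x, reaching 31 mm from the axis, through a ledge 8 mm thick. Under the ledge two pairs of dogs 12 mm apart take the lugs and carry the rotor. Floor 20 mm below the mouth.
- pad (a joint): how far the brass spring pad in the bore is pressed down: 0 = up (2 mm below the mouth), 0.018 m = bottom stop; about 2 N at the start and 8 N at the bottom. The plug's nose presses on it. The lugs are clear under the ledge from 0.013 on.
- rotor (a joint): how far the rotor under the ledge is turned, clockwise seen from above: 0 = its dogs line up with the slots, 1.40 rad (80 degrees) = hard stop. A spring turns it back (0.02 Nm at 0, 0.10 Nm at the stop); the lugs have some 0.1 rad of play between the dogs.
- rotor_mark (a point): centre of the rotor's floor, 20 mm below the socket mouth, on the socket's axis; its x axis is the line on which the lugs lie between the dogs.
- plug: loose plug, 120 g, 88 mm tall, on its nose; origin at the centre of the nose's underside, z up. Steel shank 31 mm across; two lugs at the very foot, 50 mm over both along x, 8 mm wide, 7 mm high. Black bar grip on top, 46 mm long along x (the line of the lugs), 24 mm thick along y, 48 to 88 mm above the nose; under it a flange 40 mm across, 44 to 50 mm up. A half turn about z gives the same plug.
- plug_head (a point): centre of the plug's bar grip, 68 mm above its nose on its axis
- cutters: bystander: cutting pliers with red handles, 140 x 58 x 11 mm, lying on the table left of the dial; leave alone
- nose_pliers: bystander: long-nose pliers with blue handles, 138 x 85 x 11 mm, lying on the table to the right beyond the plug; leave alone
- lipo_2: bystander: blue battery pack with leads, 96 x 129 x 25 mm, lying on the table to the right of the plug; leave alone
There are look-alikes about, which are no part of the job. Leave any orange or pink look-alike of the plug alone.

How it is judged:
By the outcome, as a careful person would: the job done as asked, in the order asked, and still so for the second after the job is handed in, while the arm keeps its last pose, push and grip.
It also fails if it takes over 58 s, if anything falls off the work surface, if the arm or the gripper's body presses on something with over 40 N, if the wrist force passes 120 N, or if a joint passes its speed limit or range.

ROBOT

A 6-joint arm with a two-finger parallel gripper is mounted at the origin on a cart in front of the work surface, level with it; the furniture and walls round the work are solid. World frame = base frame: x ahead of the robot, y to its left, z up, the work surface at z = 0. Lengths are in mm, angles in rad, forces in N, time in s.
With the tool pointing down it reaches from about 350 to 775 mm from the base axis. Payload 7.3 kg.
Tool frame: the origin (TCP) lies midway between the tips of the shut fingers; the grasp point (between the pads) lies 19 mm behind it; z points along the fingers, y is the line along which they close (so a half turn about z gives the same grasp; the last joint's range is limited). The gripper opens to 92 mm and grips with 3 to 60 N. Pads are 19 mm wide; open, the fingers measure 130 mm over their backs; the gripper's body (75 mm by 190 mm) begins 47 mm behind the grasp point.
Start: joints at [-1.391, 0.342, 1.524, -0, 1.275, -0.146], TCP at [168.058, -497.395, 226.741] pointing down, gripper open.
Joint ranges: [-2.53, 2.53], [-0.77, 2.02], [0.04, 2.7], [-1, 4.14], [0.28, 2.66], [-3.11, 3.11]. Speed limits (rad/s): [2.57, 2.57, 3.14, 3.14, 3.14, 3.14].

INTERFACE

Orientations are given as [roll, pitch, yaw] about the fixed x, y, z axes, in that order (R = Rz(yaw) Ry(pitch) Rx(roll)).
In Python, from plant import readout, vision, order, models gives the robot as it stands. The module is installed in compiled form; this text tells all that it offers.
- The arm moves only by the tool step_arm, never from a script. Its argument "series" is text: rows parted by semicolons, each of 7 numbers parted by spaces: the gripper's target within -1 to 1 (shut at 1, half-way at 0, fully open at -1), then the shift along the tool's x, y, z each as a share of 80 mm, from -1 to 1, then the turn, a rotation vector about the tool's x, y, z each as a share of 2 pi rad, from -1 to 1. In form: jaw x y z ax ay az; .... A call has 1 to 20 rows; each row is the pose to reach, as a shift and turn from the pose commanded when the call began, along the tool's axes at that moment, turning the shorter way round; what a row does not reach only later rows make up. A row lasts 1/10 s, in which the tool goes at most 50 mm and 8.59 degrees, less where a joint would pass 70% of its speed; a pose out of reach is approached as far as the arm can. A call with a number of a shift or a turn outside -1 to 1 is refused whole. A call with a gripper value outside its range is refused whole. The fingers move at their own pace and stop on an object; the grip force is fixed at half the most. Time passes only in rows, so rows that repeat a pose let the fingers close. It gives the time, the measured TCP pose, the force, the opening and the grip force at its end, in the units of the state.
- readout.get_obs(): the state, without advancing time (a new reading comes with each control period).
- vision.capture(name): name is "scene" or "top" or "wrist"; returns a dict with "frame" (480x640x3 uint8, red, green, blue), "depth" (480x640 float32, mm along the optical axis (not along the pixel's ray), 0 where there is no reading), "fovy" (degrees; the focal length in pixels is half the picture's height over the tangent of half this angle, whatever the lens; pixels are square), "cx", "cy" (the principal point, pixels), "rvec" (rotation vector, rad) and "tvec" (3), from world to camera coordinates, as OpenCV has them; the wrist camera has in their place "mount" (4x4, takes a point from camera to tool coordinates, whose origin is the TCP and whose axes are the flange's). Camera axes: x right, y down, z forward; pixel columns grow to the right and rows downward; lengths in mm; the calibration is good to about 2 mm. A picture is of the moment at which its call begins: read the wrist's pose just before it.
- order.close_job(): hands the job in; it is judged then, once.
Trained networks look in a picture, given as the dict that the camera call returned (one of the last four; its "shot" number tells which), for a name from the list of things; names that differ only in an ending like _2 or _b are one class to them, and where a whole thing is asked for, a point or a joint stands for the part that bears it (a point fixed in the world has none). Each returns a list of dicts, best first, with "p" (0 to 1); they miss things now and then, are a little off and sometimes report something else, mostly with a low value. They report only what shows in the picture. A call takes as long as a camera call. They do not tell look-alikes from the thing itself.
- models.look_for(picture, thing): "position" ([column, row] in pixels, amid what is visible of it).
- models.pinpoint(picture, thing): "position" ([column, row] in pixels: a listed point, or the origin of a listed thing).
The state is a dict: "time": time; "joint_positions": joint angles; "dq": joint speeds; "tau": joint torques, N m; "tool_pos": TCP position; "tcp_rot": TCP orientation; "contact_force": force on the tool from outside, world axes, zero at the start; "moment": the same for the moment, N m; "grip_width": finger opening in mm; "finger_force": force on a finger pad.
Only numpy, scipy, OpenCV 4.12 (cv2) and the standard library are available. Lean on these libraries where they do the work, as an engineer would, in place of code of your own. Each camera call takes 0.05 s, during which the arm holds its last target. There are 200 camera calls.

## Working session

There is one attempt and no reset: what is moved stays moved. The work goes in short steps, Python scripts to look and compute and a tool call to move; the robot and the scene stay as the last step left them, time stands still between calls to the robot, and variables do not carry over. Pictures are saved under pics/ and viewed, at most 10 in all, crops included, and the job is handed in when it is done.

Besides the shell and the picture viewer there is one more tool, called in YAML: its name, and indented under it one key for each argument. step_arm: Moves the arm, as the interface text tells. Shift numbers are shares of 80 mm and turn numbers shares of 2 pi rad, none past 1 either way. Its arguments: {"type":"object","properties":{"series":{"type":"string"}},"required":["series"]}

```bash
mkdir -p pics
cat > h.py <<'E'
import numpy as np, cv2
from scipy.spatial.transform import Rotation as R
from plant import readout, vision, order, models
def cap(n):
    o=readout.get_obs(); p=vision.capture(n); p['o']=o; return p
def f(p): return 240/np.tan(np.radians(p['fovy'])/2)
def c2w(p):
    if 'mount' in p:
        T=np.eye(4);T[:3,:3]=R.from_euler('xyz',p['o']['tcp_rot']).as_matrix();T[:3,3]=p['o']['tool_pos'];return T@np.array(p['mount'])
    T=np.eye(4);T[:3,:3]=cv2.Rodrigues(np.array(p['rvec'],float))[0];T[:3,3]=np.ravel(p['tvec']);return np.linalg.inv(T)
def ray(p,u,v):
    T=c2w(p);d=T[:3,:3]@np.array([(u-p['cx'])/f(p),(v-p['cy'])/f(p),1]);return T[:3,3],d
def atz(p,uv,z):
    o,d=ray(p,*uv);return o+d*(z-o[2])/d[2]
def cloud(p):
    v,u=np.mgrid[0:480,0:640];D=p['depth'];X=np.stack([(u-p['cx'])/f(p)*D,(v-p['cy'])/f(p)*D,D],-1)
    T=c2w(p);return X@T[:3,:3].T+T[:3,3]
def save(p,n,crop=None,s=1):
    im=p['frame'][...,::-1]
    if crop: a,b,c,d=crop;im=im[b:d,a:c]
    cv2.imwrite('pics/'+n,cv2.resize(im,None,fx=s,fy=s,interpolation=cv2.INTER_CUBIC))
E
python3 - <<'E'
from h import *
print(readout.get_obs())
ps={n:cap(n) for n in('top','scene')}
for n,p in ps.items():
    save(p,n+'0.png')
    for t,z in(('indexer',0),('handle',73),('socket',60),('plug',0),('plug_head',68)):
        for r in models.pinpoint(p,t)[:4]: print(n,t,np.round(r['position']),round(r['p'],2),np.round(atz(p,r['position'],z)))
E
```

```text
{'time': 0.0, 'joint_positions': array([-1.39100546e+00,  3.42715721e-01,  1.52502198e+00, -1.76310790e-05,
        1.27541102e+00, -1.46019645e-01]), 'dq': array([ 4.83574878e-04, -5.19214888e-04,  1.21566406e-04,  8.59810403e-05,
        1.08598052e-03, -1.81610828e-03]), 'tau': array([-2.66489078e-03, -4.31247640e+01, -2.44207907e+01,  7.16361590e-02,
        5.58827980e-02, -1.12232040e-04]), 'tool_pos': array([ 167.97154661, -496.96622041,  226.04687581]), 'tcp_rot': array([-3.14005070e+00, -2.09728440e-04,  3.25815499e-01]), 'contact_force': array([ 0.2912925 ,  0.04136645, -0.27911945]), 'moment': array([-0.05921054,  0.00774927,  0.0045383 ]), 'finger_force': 0.0, 'grip_width': 91.26891817604293}
top indexer [266. 230.] 0.71 [566. 134.   0.]
top indexer [286. 220.] 0.35 [595.  79.   0.]
top socket [285. 218.] 0.74 [587.  77.  60.]
top plug [433. 259.] 0.84 [ 481. -339.    0.]
top plug [436. 290.] 0.78 [ 394. -344.    0.]
top plug [400. 258.] 0.57 [ 484. -245.    0.]
top plug [403. 295.] 0.56 [ 380. -253.    0.]
top plug_head [404. 294.] 0.76 [ 378. -246.   68.]
top plug_head [262. 231.] 0.72 [549. 139.  68.]
top plug_head [408. 256.] 0.66 [ 479. -259.   68.]
top plug_head [438. 284.] 0.6 [ 405. -336.   68.]
scene indexer [287. 221.] 0.93 [566. 142.   0.]
scene handle [258. 197.] 0.78 [546. 232.  73.]
scene socket [307. 212.] 0.96 [578.  75.  60.]
scene plug [384. 289.] 0.94 [ 472. -248.    0.]
scene plug [368. 310.] 0.61 [ 385. -246.    0.]
scene plug [415. 295.] 0.46 [ 497. -328.    0.]
scene plug_head [367. 293.] 0.98 [ 380. -242.   68.]
scene plug_head [385. 270.] 0.63 [ 477. -244.   68.]
scene plug_head [417. 283.] 0.58 [ 481. -335.   68.]
```

View pics/top0.png

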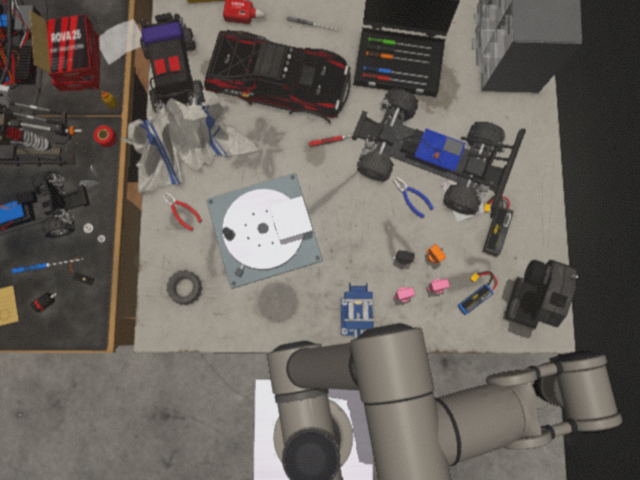

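View pics/scene0.png

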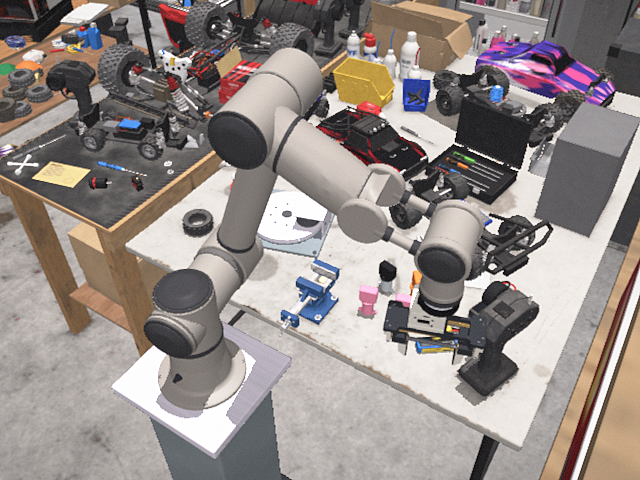

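The top view shows the dial at about (263,228), its black post at (229,234), and the guard at about (291,219). Four things could be taken for the plug:
- black bar with a steel shank at (404,257)
- orange at (436,254)
- pink at (405,294)
- pink at (440,285)

By the description it is the black one at (404,257). The pliers at (182,211) and (413,198) and the battery at (478,297) stay where they are.

Run:
```python
from h import *
p=cap('top'); X=cloud(p); im=p['frame'].astype(int)
save(p,'crop.png',(195,165,465,315),2.9)
roi=np.zeros((480,640),bool);roi[170:295,200:330]=1
h=X[...,2]
w=roi&(im.min(-1)>200)&(h>15)&(h<40)
c=cv2.findContours(w.astype(np.uint8),cv2.RETR_EXTERNAL,cv2.CHAIN_APPROX_NONE)[0];c=max(c,key=cv2.contourArea)
hull=cv2.convexHull(c)
pts=np.array([atz(p,q,28)[:2] for q in c[:,0]])
# ransac-ish circle r=115
from scipy.optimize import least_squares
s=least_squares(lambda a:np.hypot(*(pts-a).T)-115,[566,134],loss='soft_l1',f_scale=2);print('dial c',s.x,np.median(abs(s.fun)))
post=roi&(im.max(-1)<90)&(h>75)&(h<100);print('post',post.sum(),X[post].mean(0))
roof=roi&(h>68)&(h<86)&(im.min(-1)>150);
r=cv2.minAreaRect(X[roof][:,:2].astype(np.float32));print('roof',roof.sum(),r)
base=roi&(h>2)&(h<100)
print('base',cv2.minAreaRect(X[base][:,:2].astype(np.float32)))
g=np.zeros_like(roi);g[240:275,390:420]=1;g&=(h>75)&(h<100);print('plug',g.sum(),X[g].mean(0),cv2.minAreaRect(X[g][:,:2].astype(np.float32)))
g=np.zeros_like(roi);g[240:275,390:420]=1;print(np.percentile(h[g],[5,50,90,99]))
```

```text
dial c [565.2044595  143.34920573] 4.911386189474669
post 41 [545.162032   233.08964421  88.13027073]
roof 1216 ((568.49462890625, 119.6234359741211), (101.60787963867188, 217.20314025878906), 17.108346939086914)
base ((561.9129638671875, 142.01519775390625), (374.960205078125, 360.7473449707031), 89.91727447509766)
plug 160 [ 480.45734282 -248.78170622   86.26135206] ((480.8797912597656, -248.81385803222656), (45.408912658691406, 24.569133758544922), 78.54100799560547)
[-6.3731928   0.95207089 85.13085967 93.64674552]
```

View pics/crop.png

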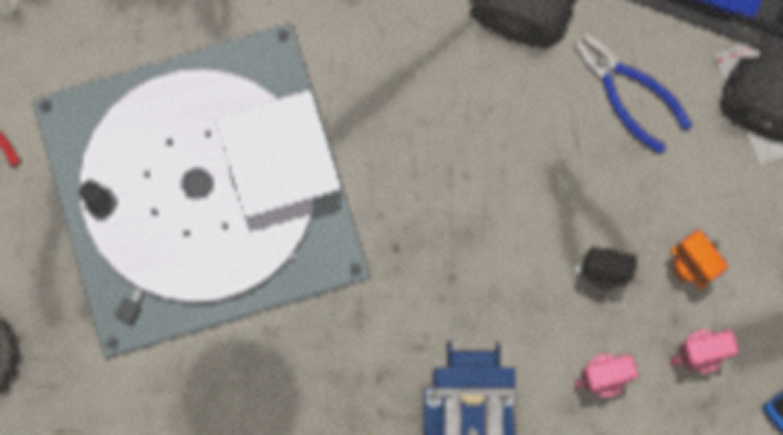

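The crop confirms the black plug at crop (608,266), standing upright with its bar nearly along world y. It also shows the hub at (197,183), the post at (98,199) and the base corners.

Run:
```python
from h import *
p=cap('top')
q=lambda u,v,z:atz(p,(195+u/2.9-.33,165+v/2.9-.33),z)[:2]
print('hub',q(197,183,30))
C=np.array([q(*c,10) for c in((40,103),(290,28),(367,275),(108,357))]);print(C,C.mean(0),cv2.minAreaRect(C.astype(np.float32)))
C=np.array([q(*c,28) for c in((80,185),(200,68),(197,301))]);print('dial',C, 'x',C[1:,0].mean())
print('post',q(98,197,90))
for a,b in(((40,103),(108,357)),((290,28),(367,275)),((290,28),(40,103)),((367,275),(108,357))):
    d=q(*a,10)-q(*b,10);print(np.degrees(np.arctan2(d[1],d[0])))
```

```text
hub [565.78225368 141.35522704]
[[650.34222584 300.56241627]
 [726.81457476  53.51144312]
 [478.73830226 -23.24520772]
 [398.89972094 226.33766169]] [563.69870595 139.29157834] ((562.8571166992188, 139.92454528808594), (262.1783447265625, 262.0296936035156), 17.192459106445312)
dial [[564.22082209 255.20783198]
 [681.08225829 140.65588411]
 [451.08661355 139.5271332 ]] x 566.0844359188138
post [540.94964324 227.05610191]
16.446375535129793
17.192457825862938
-72.80057188174278
-72.26114620356155
```

step_arm:
  series: "0 1 -0.97 0 0 0 0;0 1 -0.97 0 0 0 0;0 1 -0.97 0 0 0 0;0 1 -0.97 0 0 0 0"

```text
time: 1.1
tool_pos: [219.7, -397.3, 227.2]
tcp_rot: [3.141, 0.0, 0.328]
contact_force: [-0.5, 0.1, 0.7]
grip_width: 64.1
finger_force: 0.0
```

step_arm:
  series: "0 1 -0.97 0 0 0 0;0 1 -0.97 0 0 0 0;0 1 -0.97 0 0 0 0;0 1 -0.97 0 0 0 0"

```text
time: 1.5
tool_pos: [270.5, -299.5, 227.1]
tcp_rot: [3.14, 0.0, 0.328]
contact_force: [0.1, -1.2, -0.1]
grip_width: 45.9
finger_force: 0.0
```

step_arm:
  series: "0 1 -0.97 0 0 0 0;0 1 -0.97 0 0 0 0;0 1 -0.97 0 0 0 0;0 1 -0.97 0 0 0 0"

```text
time: 1.9
tool_pos: [321.6, -200.9, 226.9]
tcp_rot: [3.14, 0.0, 0.328]
contact_force: [-0.2, -0.7, -0.0]
grip_width: 46.1
finger_force: 0.0
```

step_arm:
  series: "0 1 -0.97 0 0 0 0;0 1 -0.97 0 0 0 0;0 1 -0.97 0 0 0 0;0 1 -0.97 0 0 0 0"

```text
time: 2.3
tool_pos: [372.8, -101.9, 226.7]
tcp_rot: [3.141, 0.0, 0.327]
contact_force: [-0.3, 0.6, -0.1]
grip_width: 45.8
finger_force: 0.0
```

step_arm:
  series: "0 1 -0.97 0 0 0 0;0 1 -0.97 0 0 0 0;0 1 -0.97 0 0 0 0;0 1 -0.97 0 0 0 0"

```text
time: 2.7
tool_pos: [423.7, -2.9, 226.4]
tcp_rot: [3.141, 0.001, 0.327]
contact_force: [0.4, 0.5, 0.4]
grip_width: 45.5
finger_force: 0.0
```

step_arm:
  series: "0 1 -0.97 0 0 0 -0.237;0 1 -0.97 0 0 0 -0.237;0 1 -0.97 0 0 0 -0.237;0 1 -0.97 0 0 0 -0.237;0 1 -0.97 0 0 0 -0.237;0 1 -0.97 0 0 0 -0.237;0 1 -0.97 0 0 0 -0.237;0 1 -0.97 0 0 0 -0.237;0 1 -0.97 0 0 0 -0.237;0 1 -0.97 0 0 0 -0.237;0 1 -0.97 0 0 0 -0.237"

```text
time: 3.8
tool_pos: [474.2, 94.3, 226.6]
tcp_rot: [-3.141, 0.001, 1.813]
contact_force: [-0.7, 0.2, 0.2]
grip_width: 46.0
finger_force: 0.0
```

```bash
cat >> h.py <<'E'
def to(x,y,z,yaw=None):
    o=readout.get_obs();Rm=R.from_euler('xyz',o['tcp_rot']).as_matrix();d=Rm.T@(np.array([x,y,z])-o['tool_pos'])/80
    print('t',round(o['time'],2),'pos',np.round(o['tool_pos'],1),'rot',np.round(o['tcp_rot'],3),'w',round(o['grip_width'],1),'F',np.round(o['contact_force'],1),'share',np.round(d,3),'az',None if yaw is None else round(-((yaw-o['tcp_rot'][2]+np.pi)%(2*np.pi)-np.pi)/2/np.pi,4))
E
python3 - <<'E'
from h import *
to(542.5,232.7,226,1.815)
p=cap('wrist');save(p,'w1.png')
for t,z in(('handle',73),('indexer',0)):
  for r in models.pinpoint(p,t)[:2]:print(t,r,atz(p,r['position'],z))
X=cloud(p);m=(X[...,2]>84)&(X[...,2]<95)&(p['frame'].max(-1)<100);print(m.sum(),X[m].mean(0),np.median(X[m],0),cv2.minEnclosingCircle(X[m][:,:2].astype(np.float32)))
E
```

```text
t 3.8 pos [474.2  94.3 226.6] rot [-3.141e+00  1.000e-03  1.813e+00] w 46.0 F [-0.7  0.2  0.2] share [1.474 1.244 0.006] az -0.0003
handle {'position': [447.8, 89.5], 'p': 0.82} [548.7424637  234.18513662  73.        ]
indexer {'position': [409.9, 185.5], 'p': 0.87} [564.04453124 145.44097839   0.        ]
733 [527.48770731 204.10700977  89.50326645] [544.83975543 235.08463354  89.74834176] ((528.4100952148438, -31.95332145690918), 279.0849609375)
```

View pics/w1.png

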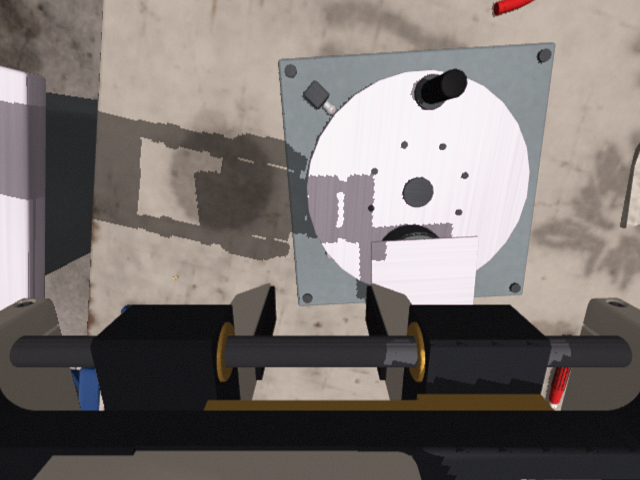

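The wrist view shows the post top at about (455,83), its foot at (427,93), the hub at (417,191), and the socket edge peeking out under the guard at (410,235).

Run:
```python
from h import *
p=cap('wrist')
a=atz(p,(455,83),90);b=atz(p,(417.5,192),28);print(a,b,a-b,np.hypot(*(a-b)[:2]),np.arctan2(*(a-b)[1::-1]))
to(a[0],a[1],130); 
X=cloud(p);m=(X[...,2]>86)&(X[...,2]<95)&(abs(X[...,0]-547)<20)&(abs(X[...,1]-234)<20);print(m.sum(),cv2.minEnclosingCircle(X[m][:,:2].astype(np.float32)),np.median(X[m],0))
C=np.array([atz(p,q,10)[:2] for q in((279,60),(554,43),(524,290),(299,306))]);print(C,C.mean(0))
for i in range(4): d=C[i]-C[i-1];print(np.hypot(*d),np.degrees(np.arctan2(d[1],d[0])))
```

```text
[547.84349243 237.8907876   90.        ] [565.89076401 144.19332908  28.        ] [-18.04727158  93.69745852  62.        ] 95.4196926418323 1.761078225110447
t 4.0 pos [473.9  96.1 226.7] rot [-3.141  0.     1.811] w 46.0 F [ 0.2 -1.  -1.2] share [1.502 1.319 1.208] az None
663 ((546.3548583984375, 236.67291259765625), 11.00184440612793) [545.82539198 236.26433584  89.81706761]
[[399.01710888 233.52712424]
 [653.48870297 310.51168831]
 [731.9696102   61.27210191]
 [476.24799088 -22.69323869]] [565.18085323 145.65441894]
267.6069571502754 106.77404997450611
265.8616469212161 16.831990718996117
261.3037011317538 -72.52175532803777
269.15372004295784 -161.8225783039191
```

step_arm:
  series: "0 0.745 0.648 0 0 0 0;0 0.745 0.648 0 0 0 0;0 0.745 0.648 0 0 0 0;0 0.745 0.648 0 0 0 0"

```text
time: 4.4
tool_pos: [509.5, 167.5, 226.2]
tcp_rot: [-3.14, 0.001, 1.815]
contact_force: [0.4, 0.4, -0.5]
grip_width: 45.9
finger_force: 0.0
```

step_arm:
  series: "0 0.745 0.648 0.75 0 0 0.005;0 0.745 0.648 0.75 0 0 0.005;0 0.745 0.648 0.75 0 0 0.005;0 0.745 0.648 0.75 0 0 0.005;0 0.745 0.648 0.75 0 0 0.005;0 0.745 0.648 0.75 0 0 0.005"

```text
time: 5.0
tool_pos: [546.0, 237.0, 168.5]
tcp_rot: [3.139, 0.0, 1.782]
contact_force: [0.8, -0.3, 0.3]
grip_width: 45.9
finger_force: 0.0
```

Run:
```python
from h import *
to(546.3,236.5,55,1.779)
p=cap('wrist')
X=cloud(p);m=(X[...,2]>80)&(X[...,2]<97)&(abs(X[...,0]-547)<25)&(abs(X[...,1]-234)<25);print(m.sum(),m.sum() and (cv2.minEnclosingCircle(X[m][:,:2].astype(np.float32)),np.median(X[m],0)))
save(p,'w2.png')
```

```text
t 5.0 pos [546.  237.  168.5] rot [3.139 0.    1.782] w 45.9 F [ 0.8 -0.3  0.3] share [-6.000e-03 -1.000e-03  1.419e+00] az 0.0005
724 (((546.402099609375, 237.25396728515625), 10.880680084228516), array([546.19513729, 238.55229167,  89.6719914 ]))
```

View pics/w2.png

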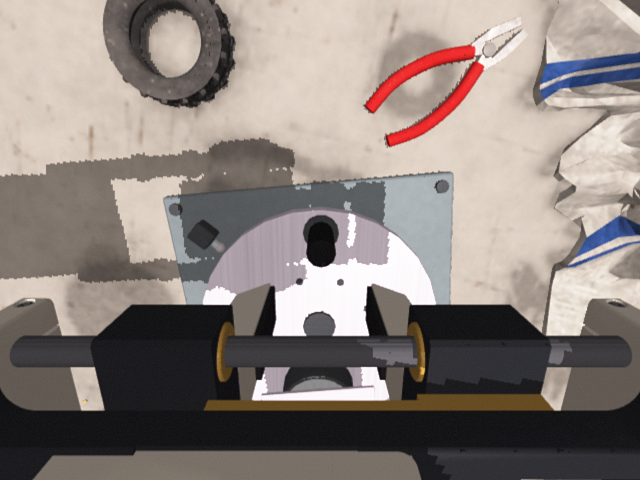

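step_arm:
  series: "0 0 0 0.7 0 0 0;0 0 0 0.7 0 0 0;0 0 0 0.7 0 0 0"

```text
time: 5.35
tool_pos: [544.7, 237.4, 110.3]
tcp_rot: [-3.139, 0.0, 1.783]
contact_force: [-0.7, 0.4, 0.0]
grip_width: 45.9
finger_force: 0.0
```

step_arm:
  series: "0 0 0 0.7 0 0 0;0 0 0 0.7 0 0 0;0.4 0 0 0.7 0 0 0;0.4 0 0 0.7 0 0 0;0.4 0 0 0.7 0 0 0;0.4 0 0 0.7 0 0 0"

```text
time: 5.95
tool_pos: [546.5, 238.3, 56.4]
tcp_rot: [3.139, -0.0, 1.784]
contact_force: [0.3, 0.1, -0.2]
grip_width: 28.0
finger_force: 0.0
```

step_arm:
  series: "0.4 -0.009 0.148 0 0 0 0.02;0.4 -0.037 0.294 0 0 0 0.04;0.4 -0.083 0.435 0 0 0 0.06;0.4 -0.145 0.569 0 0 0 0.08;0.4 -0.225 0.695 0 0 0 0.1;0.4 -0.319 0.809 0 0 0 0.119;0.4 -0.319 0.809 0 0 0 0.119"

```text
time: 6.65
tool_pos: [615.6, 226.2, 55.4]
tcp_rot: [3.14, -0.001, 1.034]
contact_force: [0.0, 0.4, 0.1]
grip_width: 27.7
finger_force: 0.0
```

Run:
```python
from h import *
to(565.5,143.5,56)
p=cap('wrist');save(p,'w3.png')
X=cloud(p);t=readout.get_obs()['tool_pos'];m=(X[...,2]>80)&(X[...,2]<97)&(np.hypot(*(X[...,:2]-t[:2]).transpose(2,0,1))<25);print(m.sum(),m.sum() and (cv2.minEnclosingCircle(X[m][:,:2].astype(np.float32)),np.median(X[m],0)))
```

```text
t 6.65 pos [615.6 226.2  55.4] rot [ 3.140e+00 -1.000e-03  1.034e+00] w 27.7 F [0.  0.4 0.1] share [-1.209 -0.009 -0.008] az None
1871 (((619.5206298828125, 234.35885620117188), 22.322633743286133), array([620.73326612, 231.78720594,  88.21123706]))
```

step_arm:
  series: "0.4 -0.009 0.148 0 0 0 0.02;0.4 -0.037 0.294 0 0 0 0.04;0.4 -0.083 0.435 0 0 0 0.06;0.4 -0.145 0.569 0 0 0 0.08;0.4 -0.185 0.635 0 0 0 0.09;0.4 -0.225 0.695 0 0 0 0.1;0.4 -0.27 0.755 0 0 0 0.11;0.4 -0.319 0.809 0 0 0 0.119;0.4 -0.319 0.809 0 0 0 0.119"

```text
time: 7.6
tool_pos: [656.5, 172.1, 55.1]
tcp_rot: [-3.142, -0.0, 0.291]
contact_force: [-1.2, 0.2, -0.0]
grip_width: 27.9
finger_force: 0.0
```

Run:
```python
from h import *
to(565.5,143.5,56)
for n in('wrist','top'):
  p=cap(n)
  for t,z in (('socket',60),('handle',73)):
    for r in models.pinpoint(p,t)[:2]:print(n,t,r,atz(p,r['position'],z))
save(p,'t3.png',(195,165,465,315),2.9)
```

```text
t 7.6 pos [656.5 172.1  55.1] rot [-3.142 -0.     0.291] w 27.9 F [-1.2  0.2 -0. ] share [-1.192  0.016 -0.012] az None
wrist handle {'position': [318.5, 322.7], 'p': 0.73} [655.32703501 173.52939409  73.        ]
top socket {'position': [269.3, 250.1], 'p': 0.96} [497.78560772 118.72489019  60.        ]
top socket {'position': [475.7, 289.2], 'p': 0.59} [ 391.51952603 -439.0406566    60.        ]
top handle {'position': [474.1, 289.7], 'p': 0.44} [ 389.08398695 -431.2603054    73.        ]
```

View pics/t3.png

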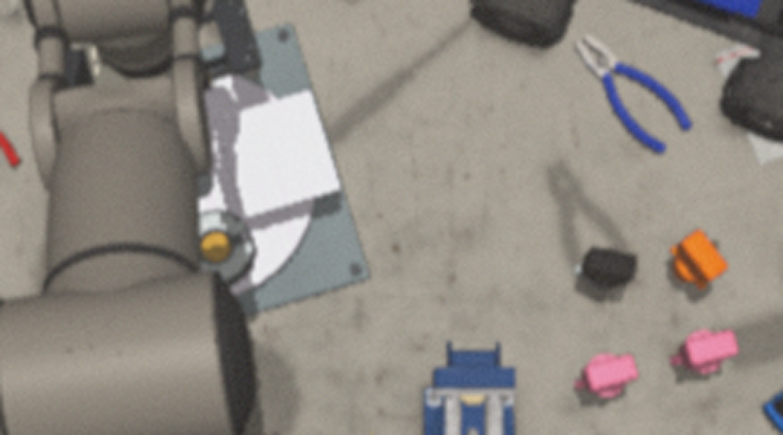

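The top view shows the socket out from under the guard, its brass pad at crop (215,246). Next I push in small steps to ride over the detent to the stop.

step_arm:
  series: "0.4 0 0.02 0 0 0 0.003;0.4 0 0.04 0 0 0 0.006;0.4 0 0.04 0 0 0 0.006"

```text
time: 8.2
tool_pos: [657.9, 168.5, 54.7]
tcp_rot: [3.141, 0.0, 0.249]
contact_force: [0.4, -0.5, -0.1]
grip_width: 27.5
finger_force: 0.0
```

step_arm:
  series: "0.4 0 0.02 0 0 0 0.003;0.4 0 0.04 0 0 0 0.006;0.4 0 0.04 0 0 0 0.006"

```text
time: 8.5
tool_pos: [657.7, 167.6, 54.6]
tcp_rot: [-3.139, 0.001, 0.212]
contact_force: [-3.4, 6.9, 1.5]
grip_width: 28.0
finger_force: 3.8
```

step_arm:
  series: "0.4 0 0.03 0 0 0 0;0.4 0 0.06 0 0 0 0;0.4 0 0.06 0 0 0 0"

```text
time: 8.8
tool_pos: [657.7, 167.4, 54.5]
tcp_rot: [-3.133, 0.001, 0.213]
contact_force: [-5.4, 21.9, 1.4]
grip_width: 27.5
finger_force: 11.4
```

Run:
```python
from h import *
to(565.5,143.5,56)
p=cap('wrist')
for r in models.pinpoint(p,'handle')[:1]:print(r,atz(p,r['position'],73))
```

```text
t 8.8 pos [657.7 167.4  54.5] rot [-3.133e+00  1.000e-03  2.130e-01] w 27.5 F [-5.4 21.9  1.4] share [-1.19   0.048 -0.018] az None
{'position': [314.1, 323.8], 'p': 0.82} [655.94882821 170.71424212  73.        ]
```

step_arm:
  series: "0.4 0 -0.05 0 0 0 0;0.4 0 -0.1 0 0 0 0;0 0 -0.1 0 0 0 0;0 0 -0.1 0 0 0 0;0 0 -0.1 -0.5 0 0 0;0 0 -0.1 -1 0 0 0"

```text
time: 9.5
tool_pos: [657.2, 167.8, 134.1]
tcp_rot: [3.141, 0.004, 0.212]
contact_force: [1.2, -0.2, -0.9]
grip_width: 45.8
finger_force: 0.0
```

step_arm:
  series: "0 0 0 -1 0 0 0;0 -0.83 0.53 -1 0 0 0;-0.5 -0.83 0.53 -1 0 0 0;-0.5 -0.83 0.53 -1 0 0 0"

```text
time: 9.9
tool_pos: [601.0, 110.4, 217.7]
tcp_rot: [3.14, -0.003, 0.209]
contact_force: [0.4, 0.1, 0.3]
grip_width: 57.4
finger_force: 0.0
```

step_arm:
  series: "-0.5 -0.83 0.53 0 0 0 0;-0.5 -0.83 0.53 0 0 0 0;-0.5 -0.83 0.53 0 0 0 0"

```text
time: 10.2
tool_pos: [544.4, 55.7, 214.6]
tcp_rot: [3.141, 0.002, 0.21]
contact_force: [-0.6, 0.6, 0.3]
grip_width: 68.8
finger_force: 0.0
```

step_arm:
  series: "-0.5 -0.83 0.53 0 0 0 -0.184;-0.5 -0.83 0.53 0 0 0 -0.184;-0.5 -0.83 0.53 0 0 0 -0.184;-0.5 -0.83 0.53 0 0 0 -0.184;-0.5 -0.83 0.53 0 0 0 -0.184;-0.5 -0.83 0.53 0 0 0 -0.184;-0.5 -0.83 0.53 0 0 0 -0.184;-0.5 -0.83 0.53 0 0 0 -0.184;-0.5 -0.83 0.53 0 0 0 -0.184;-0.5 -0.83 0.53 0 0 0 -0.184"

```text
time: 11.2
tool_pos: [490.7, 2.6, 214.5]
tcp_rot: [3.141, -0.0, 1.366]
contact_force: [-0.3, -0.5, -0.2]
grip_width: 69.1
finger_force: 0.0
```

Run:
```python
from h import *
to(480,-249,226,1.37)
p=cap('wrist');save(p,'w4.png',(200,60,500,285),2.6)
for t,z in(('socket',60),('handle',73),('rotor_mark',40)):
  for r in models.pinpoint(p,t)[:2]:print(t,r,atz(p,r['position'],z))
np.savez('w4',X=cloud(p),im=p['frame'])
```

```text
t 11.2 pos [490.7   2.6 214.5] rot [ 3.141 -0.     1.366] w 69.1 F [-0.3 -0.5 -0.2] share [-3.106  0.509 -0.144] az -0.0007
socket {'position': [297.7, 92.1], 'p': 0.58} [495.58814588 120.20624518  60.        ]
rotor_mark {'position': [301.4, 90.7], 'p': 0.81} [498.31352337 123.01334543  40.        ]
```

View pics/w4.png

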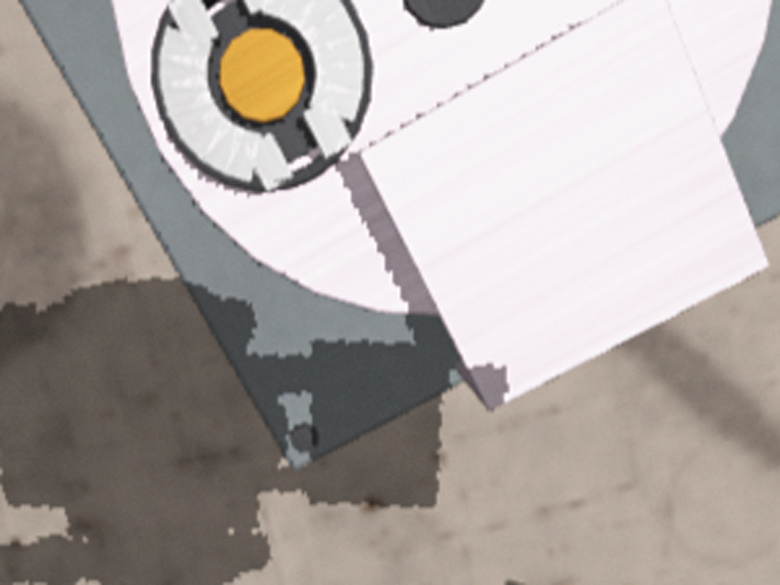

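The crop shows the socket with its brass pad at (262,74), and the slots running from (230,15) to (300,140). That puts the slot line at world yaw of about 1.87. Now I go to a viewpoint for the plug.

step_arm:
  series: "-0.5 -0.83 0.145 0 0 0 0;-0.5 -0.83 0.145 0 0 0 0"

```text
time: 11.6
tool_pos: [488.3, -67.1, 214.8]
tcp_rot: [3.141, 0.001, 1.368]
contact_force: [0.3, 1.4, -0.4]
grip_width: 69.0
finger_force: 0.0
```

step_arm:
  series: "-0.5 -0.83 0.145 0 0 0 0;-0.5 -0.83 0.145 0 0 0 0"

```text
time: 11.8
tool_pos: [486.1, -135.6, 214.8]
tcp_rot: [3.141, 0.001, 1.366]
contact_force: [0.5, 0.6, 0.3]
grip_width: 68.8
finger_force: 0.0
```

step_arm:
  series: "-0.5 -0.83 0.145 0 0 0 0;-0.5 -0.83 0.145 0 0 0 0"

```text
time: 12.0
tool_pos: [484.0, -203.3, 214.7]
tcp_rot: [3.141, 0.001, 1.366]
contact_force: [0.4, 0.8, -0.3]
grip_width: 68.8
finger_force: 0.0
```

step_arm:
  series: "-0.5 -0.83 0.145 0 0 0 0;-0.5 -0.83 0.145 0 0 0 0"

```text
time: 12.2
tool_pos: [482.0, -270.5, 214.6]
tcp_rot: [3.141, 0.001, 1.366]
contact_force: [0.2, -0.2, -1.1]
grip_width: 68.9
finger_force: 0.0
```

step_arm:
  series: "-0.5 -0.83 0.145 0 0 0 0;-0.5 -0.83 0.145 0 0 0 0;-0.5 -0.83 0.145 0 0 0 0;-0.5 -0.83 0.145 0 0 0 0"

```text
time: 12.6
tool_pos: [480.3, -333.5, 214.4]
tcp_rot: [-3.141, -0.001, 1.368]
contact_force: [0.7, 0.1, -0.5]
grip_width: 69.4
finger_force: 0.0
```

Run:
```python
from h import *
d=np.load('w4.npz');X=d['X']
m=(X[...,2]>55)&(X[...,2]<65)&(np.hypot(X[...,0]-498,X[...,1]-122)<45)
m[:, :]&=True
print('collar',m.sum(),cv2.minEnclosingCircle(X[m][:,:2].astype(np.float32)),np.median(X[m][:,2]))
p=cap('wrist');save(p,'w5.png')
for t,z in(('plug',0),('plug_head',68)):
  for r in models.pinpoint(p,t)[:3]:print(t,r,atz(p,r['position'],z))
X=cloud(p);m=(X[...,2]>80)&(X[...,2]<94)&(np.hypot(X[...,0]-480,X[...,1]+249)<40)&(p['frame'].max(-1)<90)
P=X[m];print(m.sum(),P.mean(0),cv2.minAreaRect(P[:,:2].astype(np.float32)))
to(480,-249,50,1.37)
```

```text
collar 5166 ((498.279296875, 122.97957611083984), 35.90024948120117) 59.66103105955608
plug {'position': [327.9, 212.6], 'p': 0.97} [ 488.03003271 -334.61846618    0.        ]
plug {'position': [301.8, 132.6], 'p': 0.9} [ 478.11288492 -246.85332433    0.        ]
plug {'position': [208.0, 151.3], 'p': 0.79} [ 378.00450274 -245.25938773    0.        ]
plug_head {'position': [181.6, 154.6], 'p': 0.89} [ 376.68958808 -244.7237946    68.        ]
plug_head {'position': [240.7, 251.9], 'p': 0.88} [ 402.58188953 -340.00402326   68.        ]
plug_head {'position': [327.8, 227.1], 'p': 0.81} [ 486.88735294 -332.92267197   68.        ]
1772 [ 479.80561395 -247.39294713   87.44979901] ((479.25738525390625, -248.151611328125), (44.71677780151367, 23.901397705078125), 77.92459869384766)
t 12.75 pos [ 480.6 -332.9  214.9] rot [-3.142 -0.     1.37 ] w 68.9 F [ 0.2  0.4 -0. ] share [ 1.026 -0.216  2.062] az 0.0
```

View pics/w5.png

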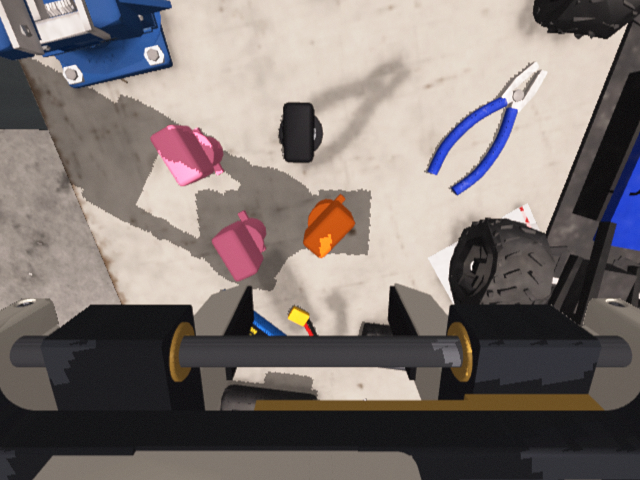

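Black bar plug at (298,132). Orange at (330,227) and pinks at (187,155) and (240,247) stay clear. I go over the plug and down.

step_arm:
  series: "-0.2 0.9 -0.2 0 0 0 0.0016;-0.2 0.9 -0.2 0.3 0 0 0.0016;-0.2 0.9 -0.2 0.6 0 0 0.0016;-0.2 0.9 -0.2 0.6 0 0 0.0016"

```text
time: 13.15
tool_pos: [477.9, -257.8, 164.6]
tcp_rot: [-3.137, -0.002, 1.361]
contact_force: [-0.6, -0.5, -0.2]
grip_width: 55.2
finger_force: 0.0
```

step_arm:
  series: "-0.2 0.135 -0.027 0 0 0 0;-0.2 0.135 -0.027 0.1 0 0 0;-0.2 0.135 -0.027 0.4 0 0 0;-0.2 0.135 -0.027 0.4 0 0 0;-0.2 0.135 -0.027 0.4 0 0 0"

```text
time: 13.65
tool_pos: [479.3, -250.0, 135.2]
tcp_rot: [3.142, 0.0, 1.358]
contact_force: [-0.3, -0.0, -0.1]
grip_width: 54.7
finger_force: 0.0
```

Run:
```python
from h import *
to(479.3,-248.1,56,1.36)
```

```text
t 13.65 pos [ 479.3 -250.   135.2] rot [3.142 0.    1.358] w 54.7 F [-0.3 -0.  -0.1] share [ 0.023 -0.005  0.99 ] az -0.0002
```

step_arm:
  series: "-0.2 0.023 -0.005 0.5 0 0 0;-0.2 0.023 -0.005 0.8 0 0 0;-0.2 0.023 -0.005 0.98 0 0 0;-0.2 0.023 -0.005 0.98 0 0 0;1 0.023 -0.005 0.98 0 0 0;1 0.023 -0.005 0.98 0 0 0;1 0.023 -0.005 0.98 0 0 0;1 0.023 -0.005 0.98 0 0 0;1 0.023 -0.005 0.98 0 0 0"

```text
time: 14.55
tool_pos: [479.5, -248.0, 57.0]
tcp_rot: [3.141, 0.001, 1.359]
contact_force: [-1.1, -0.2, 4.5]
grip_width: 24.0
finger_force: 30.0
```

Run:
```python
from h import *
to(479.3,-248.1,56,1.36)
```

```text
t 14.55 pos [ 479.5 -248.    57. ] rot [3.141e+00 1.000e-03 1.359e+00] w 24.0 F [-1.1 -0.2  4.5] share [-0.001 -0.002  0.012] az -0.0002
```

step_arm:
  series: "1 0 0 -0.3 0 0 0;1 0 0 -0.7 0 0 0;1 0 0 -1 0 0 0;1 0 0 -1 0 0 0"

```text
time: 14.95
tool_pos: [480.8, -248.9, 139.5]
tcp_rot: [3.136, 0.003, 1.359]
contact_force: [0.3, -0.8, -1.9]
grip_width: 24.1
finger_force: 30.0
```

step_arm:
  series: "1 0.3 -0.05 -0.4 0 0 0;1 0.7 -0.1 -0.5 0 0 0;1 0.917 -0.147 -0.5 0 0 0;1 0.917 -0.147 -0.5 0 0 0"

```text
time: 15.35
tool_pos: [482.5, -171.4, 175.4]
tcp_rot: [-3.14, -0.001, 1.361]
contact_force: [-0.7, -0.4, -2.3]
grip_width: 24.1
finger_force: 30.0
```

step_arm:
  series: "1 0.5 -0.08 0 0 0 0;1 0.917 -0.147 0 0 0 0;1 0.917 -0.147 0 0 0 0"

```text
time: 15.65
tool_pos: [486.4, -96.8, 175.1]
tcp_rot: [-3.139, -0.001, 1.362]
contact_force: [-0.2, 0.3, -1.6]
grip_width: 24.2
finger_force: 30.0
```

step_arm:
  series: "1 0.5 -0.08 0 0 0 0;1 0.917 -0.147 0 0 0 0;1 0.917 -0.147 0 0 0 0"

```text
time: 15.95
tool_pos: [490.7, -23.3, 175.3]
tcp_rot: [-3.14, -0.001, 1.362]
contact_force: [0.1, -0.1, -2.1]
grip_width: 23.8
finger_force: 30.0
```

step_arm:
  series: "1 0.4 -0.06 0 0 0 -0.02;1 0.55 -0.08 0 0 0 -0.04;1 0.55 -0.08 0 0 0 -0.06;1 0.55 -0.08 0 0 0 -0.081;1 0.55 -0.08 0 0 0 -0.081;1 0.55 -0.08 0 0 0 -0.081"

```text
time: 16.55
tool_pos: [494.1, 18.0, 175.8]
tcp_rot: [-3.141, 0.0, 1.863]
contact_force: [1.1, 0.5, -0.7]
grip_width: 24.0
finger_force: 30.0
```

Run:
```python
from h import *
to(498.3,123,125,1.869)
p=cap('wrist');save(p,'w6.png')
for t,z in(('socket',60),('rotor_mark',40),('plug',0)):
  for r in models.pinpoint(p,t)[:2]:print(t,r,atz(p,r['position'],z))
X=cloud(p);m=(X[...,2]>55)&(X[...,2]<65)&(np.hypot(X[...,0]-498,X[...,1]-123)<45)
print('collar',m.sum(),cv2.minEnclosingCircle(X[m][:,:2].astype(np.float32)),np.median(X[m][:,2]))
```

```text
t 16.55 pos [494.1  18.  175.8] rot [-3.141  0.     1.863] w 24.0 F [ 1.1  0.5 -0.7] share [1.242 0.429 0.634] az -0.0009
socket {'position': [365.1, 109.3], 'p': 0.68} [497.09672462 123.48063041  60.        ]
socket {'position': [323.2, 313.0], 'p': 0.68} [516.46460766 -47.46729533  60.        ]
rotor_mark {'position': [364.0, 112.5], 'p': 0.79} [498.96770114 122.90290598  40.        ]
plug {'position': [319.4, 264.3], 'p': 0.97} [506.35911592 -26.22969518   0.        ]
collar 6419 ((498.1118469238281, 123.23465728759766), 36.074947357177734) 59.678673545544484
```

View pics/w6.png

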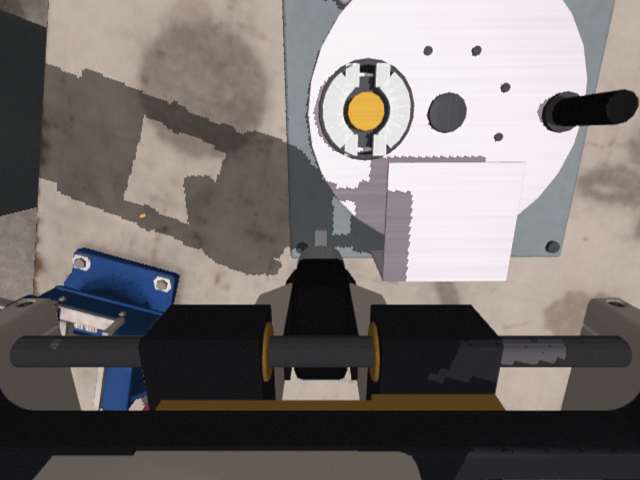

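The slots line up with the tool x axis, the collar is centred at (367,109), and the plug's lug is visible at (320,237).

step_arm:
  series: "1 0.3 0.1 0 0 0 0;1 0.6 0.2 0 0 0 0;1 0.8 0.27 0 0 0 -0.001;1 0.8 0.27 0 0 0 -0.001"

```text
time: 17.15
tool_pos: [495.9, 88.2, 176.3]
tcp_rot: [3.141, -0.0, 1.875]
contact_force: [-0.8, -1.2, -1.0]
grip_width: 23.4
finger_force: 30.0
```

step_arm:
  series: "1 0.442 0.159 0 0 0 0;1 0.442 0.159 0.2 0 0 0;1 0.442 0.159 0.4 0 0 0;1 0.442 0.159 0.5 0 0 0;1 0.442 0.159 0.5 0 0 0;1 0.442 0.159 0.5 0 0 0"

```text
time: 17.75
tool_pos: [497.9, 123.7, 136.7]
tcp_rot: [3.141, 0.0, 1.873]
contact_force: [0.6, 0.3, -0.9]
grip_width: 24.0
finger_force: 30.0
```

Run:
```python
from h import *
to(498.2,123.1,125,1.869)
p=cap('wrist')
T=c2w(p);o=p['o']
# lug tip in camera independent of pose: ray of pixel (320,231) in tool frame
M=np.array(p['mount']);d=M[:3,:3]@np.array([(320-p['cx'])/f(p),(231-p['cy'])/f(p),1]);c=M[:3,3]
for z in (57,50):print('lug tip in tool',c+d*(z-c[2])/d[2])
save(p,'w7.png')
```

```text
t 17.75 pos [497.9 123.7 136.7] rot [3.141 0.    1.873] w 24.0 F [ 0.6  0.3 -0.9] share [-0.008  0.001  0.146] az 0.0006
lug tip in tool [22.85477794 -0.08480771 57.        ]
lug tip in tool [24.79518437 -0.07700683 50.        ]
```

step_arm:
  series: "1 -0.008 0 0.12 0 0 0;1 -0.008 0 0.2 0 0 0;1 -0.008 0 0.26 0 0 0;1 -0.008 0 0.3 0 0 0;1 -0.008 0 0.33 0 0 0;1 -0.008 0 0.33 0 0 0"

```text
time: 18.4
tool_pos: [497.5, 123.5, 109.8]
tcp_rot: [-3.141, 0.0, 1.874]
contact_force: [-2.1, -0.2, 2.2]
grip_width: 23.9
finger_force: 30.0
```

step_arm:
  series: "1 0 0 0.05 0 0 0;1 0 0 0.1 0 0 0;1 0 0 0.145 0 0 0;1 0 0 0.145 0 0 0;1 0 0 0.145 0 0 0"

```text
time: 18.9
tool_pos: [497.9, 123.6, 98.5]
tcp_rot: [3.141, 0.0, 1.874]
contact_force: [-1.8, -0.6, 5.2]
grip_width: 23.7
finger_force: 30.0
```

step_arm:
  series: "1 0 0 0 0 0 0.02;1 0 0 0 0 0 0.04;1 0 0 0 0 0 0.06;1 0 0 0 0 0 0.08;1 0 0 0 0 0 0.1;1 0 0 0 0 0 0.12;1 0 0 0 0 0 0.14;1 0 0 0 0 0 0.16;1 0 0 0 0 0 0.18;1 0 0 0 0 0 0.2;1 0 0 0 0 0 0.21;1 0 0 0 0 0 0.21"

```text
time: 20.1
tool_pos: [499.4, 123.1, 98.8]
tcp_rot: [3.139, -0.003, 0.554]
contact_force: [3.1, -3.8, 3.2]
grip_width: 23.9
finger_force: 30.0
```

Run:
```python
from h import *
to(498.2,123.1,98,0.37);print(readout.get_obs()['moment'],readout.get_obs()['joint_positions'])
```

```text
t 20.1 pos [499.4 123.1  98.8] rot [ 3.139e+00 -3.000e-03  5.540e-01] w 23.9 F [ 3.1 -3.8  3.2] share [-0.012 -0.008  0.01 ] az 0.0293
[-0.81320709 -0.59166214  0.13824806] [ 9.32298984e-02  4.62906343e-01  1.72972970e+00 -1.35317467e-03
  9.45365551e-01  1.11053363e+00]
```

step_arm:
  series: "1 0 0 0 0 0 0.01;1 0 0 0 0 0 0.02;1 0 0 0 0 0 0.02;1 0 0 0 0 0 0.02"

```text
time: 20.5
tool_pos: [499.4, 123.0, 98.8]
tcp_rot: [3.139, -0.003, 0.431]
contact_force: [2.3, -4.0, 2.6]
grip_width: 23.8
finger_force: 30.0
```

Run:
```python
from h import *
to(498.2,123.1,98,0.37);print(readout.get_obs()['moment'])
```

```text
t 20.5 pos [499.4 123.   98.8] rot [ 3.139e+00 -3.000e-03  4.310e-01] w 23.8 F [ 2.3 -4.   2.6] share [-0.013 -0.008  0.01 ] az 0.0097
[-0.98045373 -0.66881569  0.11719417]
```

step_arm:
  series: "1 0 0 0 0 0 0.006;1 0 0 0 0 0 0.012;1 0 0 0 0 0 0.012;1 0 0 0 0 0 0.012"

```text
time: 20.9
tool_pos: [499.4, 122.8, 98.8]
tcp_rot: [3.139, -0.003, 0.357]
contact_force: [2.9, -4.2, 2.5]
grip_width: 23.9
finger_force: 30.0
```

Run:
```python
from h import *
to(498.2,123.1,98,0.37);print(readout.get_obs()['moment'])
```

```text
t 20.9 pos [499.4 122.8  98.8] rot [ 3.139e+00 -3.000e-03  3.570e-01] w 23.9 F [ 2.9 -4.2  2.5] share [-0.013 -0.008  0.01 ] az -0.0021
[-1.05153219 -0.67426267  0.34091018]
```

step_arm:
  series: "1 0 0 0.005 0 0 0.004;1 0 0 0.01 0 0 0.008;1 0 0 0.01 0 0 0.008;1 0 0 0.01 0 0 0.008;1 0 0 0.01 0 0 0.008"

```text
time: 21.4
tool_pos: [499.5, 122.9, 98.7]
tcp_rot: [3.139, -0.004, 0.308]
contact_force: [2.5, -4.0, 9.1]
grip_width: 23.8
finger_force: 30.3
```

Run:
```python
from h import *
to(498.2,123.1,98,0.37);print(readout.get_obs()['moment'])
p=cap('wrist');save(p,'w8.png')
```

```text
t 21.4 pos [499.5 122.9  98.7] rot [ 3.139 -0.004  0.308] w 23.8 F [ 2.5 -4.   9.1] share [-0.015 -0.007  0.009] az -0.0099
[-1.00289484 -0.33963164  0.88345862]
```

View pics/w8.png

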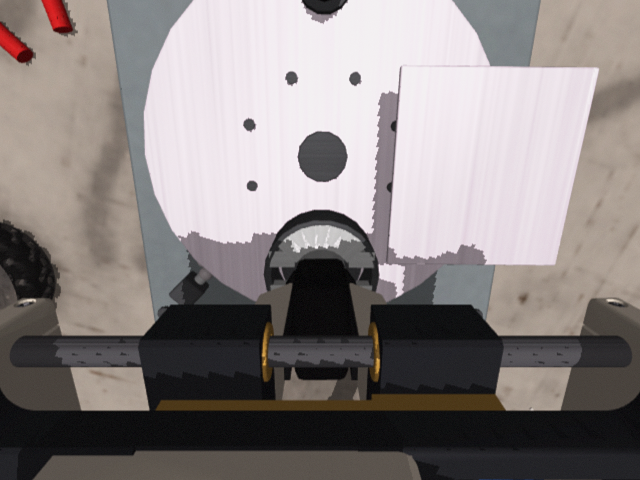

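The view shows the plug seated in the collar at (320,270), the bar still square in the fingers, and the post straight ahead at (323,5), so the dial is still at its stop. The twist torque rose to 0.88 Nm with little further turn, so the plug is at its stop.

```bash
python3 -c "
from plant import order
print(order.close_job())"
```

```text
the job is handed in; nothing more can be done
None
```

The job is handed in at about 21 s: the dial is at its stop, the plug is pushed down and twisted clockwise to its stop with the gripper still holding it, and the pliers, battery and look-alikes were left alone.

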